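Set the bench timer for a glue-up

TASK

Start the free-standing wind-up timer on the bench for a fifteen-minute glue-up: turn its dial clockwise past the last (30 minute) mark of the scale, then turn it back and leave it on the 15 minute mark. The timer is light and its dial stiff, so bear down on the dial while turning so that the case does not slide or turn on the bench, but gently (no more than about 20 N). Leave the timer standing where it was and do not disturb the jar of screws and the box of screws beside it.

Things in the scene. Friction and masses are not known exactly. Their poses are not given: they have to be found in the camera images.
- timer: Grey square timer, loose on four rubber feet 48 mm from its centre: case 104 x 104 mm, top 40 mm above the bench, about 0.2 kg in all. Origin: centre of its underside, on the dial's axis; z up. Round the dial: minute marks 0 to 30, 5 degrees each, clockwise from above, heavy at 0, 15 and 30. The 15 mark lies toward the case's +x edge, 0 is 75 deg counter-clockwise of it, 30 is 75 deg clockwise.
- timer_feet: The timer's four rubber feet (discs 14 mm across, at the corners, 48 mm from the centre), fixed to its case; origin as the timer's. They hardly yield (well under 0.1 mm a newton). Their load on the bench shows how hard the timer is pressed.
- dial (a joint): Dial angle in rad, clockwise from above: 0 at the 0 mark, 0.0873 a minute: 15 min = 1.309, 30 min = 2.618; solid stop at 3.054 (35 min). Stays where left. Turning takes about 0.3 N m either way; the unpressed case holds far less on the bench and just spins along with the dial. Pushing the dial down with some 13 to 20 N gives the feet grip; too little shows as the case turning.
- dial_grip (a point): Centre of the dial's bar grip, on the dial's axis, 65 mm above the bench. Black disc 68 mm across, its top 48 mm above the bench, with an upright bar 46 mm long, 14 mm thick, 34 mm high (48 to 82 mm above the bench), to be pinched across its 14 mm. The point's x axis runs along the bar toward its pointer end (white line); z is up.
- timer_edge (a point): Middle of the case's top edge at its +x side, beside the 15 mark, 52 mm from the axis, 40 mm above the bench; shows how the case faces.
- screw_jar: Clear jar of screws with a lid, 66 mm across, 90 mm tall, standing loose beside the timer; origin at the centre of its underside. Not to be disturbed.
- screw_box: Small cardboard box of screws, 51 x 70 x 56 mm high, loose beside the timer; origin at the centre of its underside. Not to be disturbed.
Mind the look-alikes: they are no part of the job. Leave any green or purple look-alike of the timer alone.

How it is judged (in metres and radians):
On the way:
1. the dial has been turned past the 30 minute mark (at least 31 minutes) (value of joint dial above 2.705 rad), for 0.1 s.
At the end, for the whole second after the job is handed in: The dial rests on 15 minutes, within 1.5 minutes (1.178 to 1.44 rad); the timer stands flat and at rest on the bench, its centre within 20 mm and its edge beside the 15 mark within 25 mm of where they were at the start (value of joint dial between 1.178 and 1.44 rad and velocity of joint dial between -0.05 and 0.05 rad/s and angle between timer's own z axis and vertical below 0.05 rad and height (world z) of timer below 0.005 m and distance of timer_edge from where it was at the start of the episode below 0.025 m and distance of timer from where it was at the start of the episode below 0.02 m and linear speed of timer below 0.02 m/s); the robot touches nothing.
It fails at once if the timer is pressed on the bench with more than 30 N (contact force between timer_feet and anything else above 30 N).
It fails at once if the case is turned or shoved: its edge beside the 15 mark more than 40 mm from where it was (distance of timer_edge from where it was at the start of the episode above 0.04 m).
It fails at once if the jar of screws is moved more than 30 mm or tipped (distance of screw_jar from where it was at the start of the episode above 0.03 m or angle between screw_jar's own z axis and vertical above 0.5 rad).
It fails at once if the box of screws is moved more than 30 mm (distance of screw_box from where it was at the start of the episode above 0.03 m).
It also fails if it takes over 69 s, if anything falls off the work surface, if the arm or the gripper's body presses on something with over 40 N, if the wrist force passes 120 N, or if a joint passes its speed limit or range.

ROBOT

A 6-joint arm with a two-finger parallel gripper is mounted at the origin on the work surface; the furniture and walls round the work are solid. World frame = base frame: x ahead of the robot, y to its left, z up, the work surface at z = 0. Lengths are in m, angles in degrees, forces in N, time in s.
With the tool pointing down it reaches from about 0.325 to 0.9 m from the base axis. Payload 3.5 kg.
Tool frame: the origin (TCP) lies midway between the tips of the shut fingers; the grasp point (between the pads) lies 19 mm behind it; z points along the fingers, y is the direction in which the jaws open and shut (so a half turn about z gives the same grasp; the last joint's range is limited). The gripper opens to 85 mm and grips with 20 to 120 N. Pads are 22 mm wide; open, the fingers measure 114 mm over their backs; the gripper's body (76 mm by 85 mm) begins 54 mm behind the grasp point. The pads swing forward as they close: fully open they stand 13 mm farther back than shut.
Start: joints at [65.294, 15.837, -1.513, 72.651, 0, 84.076], TCP at [0.201, 0.592, 0.231] pointing down, gripper open.
Joint ranges: [-178.77, 178.77], [-48.84, 107.48], [-61.69, 71.31], [-111.58, 123.2], [-90, 87.43], [-180, 180]. Speed limits (degrees/s): [147.25, 147.25, 180, 180, 180, 180].

INTERFACE

Orientations are given as [roll, pitch, yaw] about the fixed x, y, z axes, in that order (R = Rz(yaw) Ry(pitch) Rx(roll)).
In Python, from plant import sensors, viewer, job_done gives the robot as it stands.
- The arm moves only by the tool drive_tool, never from a script. Its arguments are lists of equal length, an entry for each row: "translation": the shift along the tool's x, y, z in m, a list of three; "twist": the turn about the tool's z in rad; "claw": the closure in counts, from 0 (fully open) to 255 (shut). A call has 1 to 8 rows; each row is the pose to reach, as a shift and turn from the pose measured when the call began, along the tool's axes at that moment; what a row does not reach only later rows make up. A row lasts 1/10 s, in which the tool goes at most 50 mm and 8.59 degrees, less where a joint would pass 70% of its speed; a pose out of reach is approached as far as the arm can. A call with a gripper value outside its range is refused whole. The fingers move at their own pace and stop on an object; "squeeze" is the grip in N (left out, the last holds). Time passes only in rows, so rows that repeat a pose let the fingers close. It gives the time, the measured TCP pose, the force and the opening at its end, in the units of the state.
- sensors.get_state(): the state, without advancing time (a new reading comes with each control period).
- viewer.capture(name): name is "scene" or "top" or "wrist"; returns the picture (400x640x3 uint8, red, green, blue); there is no depth.
- viewer.calibration(name): a dict with "intrinsics" (3x3 intrinsics, pixels), "R" (3x3) and "t" (3): a world point X has camera coordinates R X + t. Camera axes: x right, y down, z forward; pixel columns grow to the right and rows downward; lengths in m; the calibration is good to about 2 mm. A picture is of the moment at which its call begins: read the wrist's pose just before it. calibration takes no time and is no camera call; for the wrist camera it gives the pose at the moment of the call.
- job_done(): hands the job in, once; it reports no verdict.
The state is a dict: "clock": time; "qpos": joint angles; "joint_vel": joint speeds; "tau": joint torques, N m; "ee_pos": TCP position; "eef_rot": TCP orientation; "ft_force": force on the tool from outside, world axes, zero at the start; "torque": the same for the moment, N m; "finger_gap": opening from 0.0 (shut) to 1.0 (fully open).
Only numpy, scipy, OpenCV 4.12 (cv2) and the standard library are available. Lean on these libraries where they do the work, as an engineer would, in place of code of your own. Each camera call takes 0.05 s, during which the arm holds its last target.

## Working session

There is one attempt and no reset: what is moved stays moved. The work goes in short steps, Python scripts to look and compute and a tool call to move; the robot and the scene stay as the last step left them, time stands still between calls to the robot, and variables do not carry over. Pictures are saved under pics/ and viewed, and the job is handed in when it is done.

Besides the shell and the picture viewer there is one more tool, called after "Call:" as a command line: name --pt "numbers of a row" for each row, then --argument value for the rest. drive_tool: Moves the arm, as the interface text tells. Its arguments: {"type":"object","properties":{"translation":{"type":"array","items":{"type":"array","items":{"type":"number"}}},"twist":{"type":"array","items":{"type":"number"}},"claw":{"type":"array","items":{"type":"number"}},"squeeze":{"type":"number"}},"required":["translation","twist","claw"]}

```bash
mkdir -p pics; ls; python3 - <<'E'
from plant import sensors, viewer
import cv2
print(sensors.get_state())
for n in ["scene","top","wrist"]:
    c=viewer.calibration(n); print(n,c)
    cv2.imwrite(f"pics/{n}0.png",viewer.capture(n)[:,:,::-1])
E
```

```text
pics
{'clock': 0.0, 'qpos': array([ 6.52961560e+01,  1.58785114e+01, -1.59866498e+00,  7.26499069e+01,
        6.44211049e-04,  8.40750368e+01]), 'joint_vel': array([-0.06467406, -0.03103179,  0.00790745,  0.03413056,  0.05537057,
        0.02576264]), 'tau': array([-1.09504741e-03, -4.45512414e+01,  2.95200133e+01,  1.64241751e-02,
       -1.52016141e-04, -2.43975592e-06]), 'ee_pos': array([0.20088273, 0.59101383, 0.23015018]), 'eef_rot': array([-1.79873662e+02, -1.37590445e-02,  1.61221103e+02]), 'ft_force': array([0.49972009, 0.28125165, 0.15791566]), 'torque': array([ 0.02277252, -0.02246493, -0.00214641]), 'finger_gap': 0.9956628764175653}
scene {'intrinsics': array([[366.94170468,   0.        , 315.91641865],
       [  0.        , 366.94170468, 201.53893791],
       [  0.        ,   0.        ,   1.        ]]), 'R': array([[ 0.83992563, -0.54245149, -0.01647194],
       [-0.4156018 , -0.6234017 , -0.66230315],
       [ 0.34899869,  0.56313116, -0.74905488]]), 't': array([-0.49120198,  0.2140808 ,  0.77711336])}
top {'intrinsics': array([[420.23017427,   0.        , 316.88560007],
       [  0.        , 420.23017427, 193.1171252 ],
       [  0.        ,   0.        ,   1.        ]]), 'R': array([[-2.84656026e-02, -9.99580710e-01, -5.30220982e-03],
       [-9.78938425e-01,  2.89497486e-02, -2.02092733e-01],
       [ 2.02161495e-01, -5.62154500e-04, -9.79352038e-01]]), 't': array([-0.06253097,  0.53904316,  1.07358063])}
wrist {'intrinsics': array([[320.19928465,   0.        , 316.50708463],
       [  0.        , 320.19928465, 200.03798912],
       [  0.        ,   0.        ,   1.        ]]), 'R': array([[ 0.32105081,  0.94705899, -0.00237443],
       [ 0.89451235, -0.30241218,  0.32923326],
       [ 0.31108526, -0.10782456, -0.94424564]]), 't': array([-0.62264436, -0.04369125,  0.38048104])}
```

View pics/scene0.png

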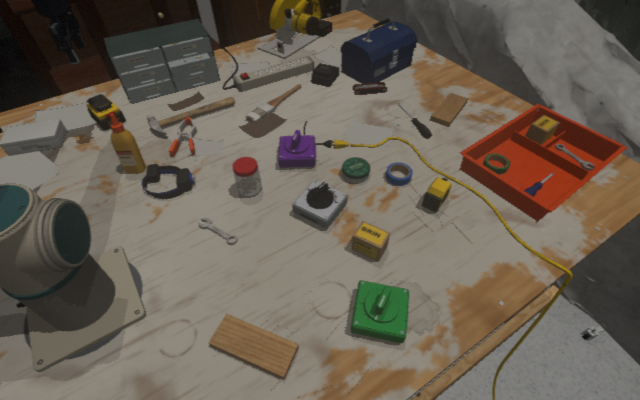

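View pics/top0.png

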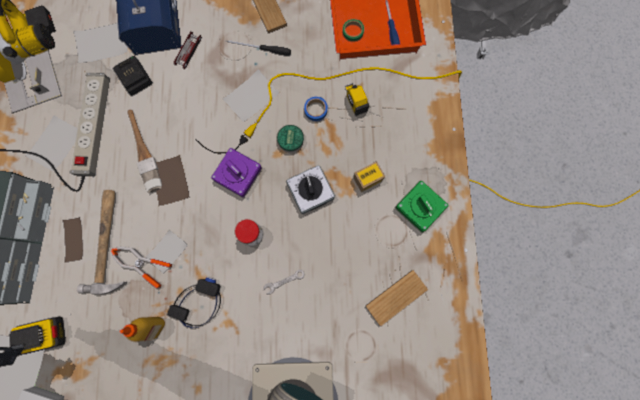

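View pics/wrist0.png

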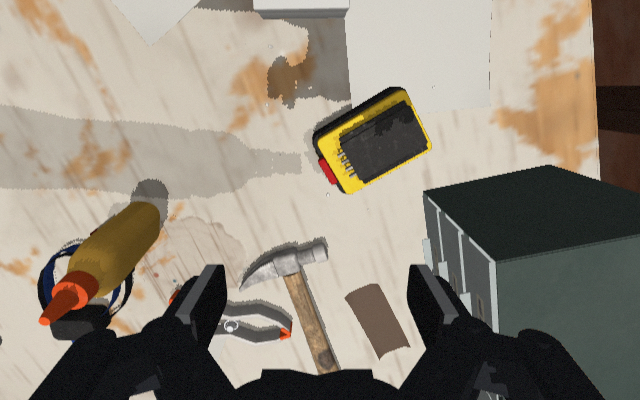

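The grey timer is at about (310,188) in the top view and (321,203) in the scene view. The jar is at (247,232) and the yellow box at (369,175), both in the top view.

```bash
cat > h.py <<'E'
import numpy as np, cv2
from plant import sensors, viewer
def onz(c,uv,z):
    d=c["R"].T@np.linalg.inv(c["intrinsics"])@np.array([uv[0],uv[1],1.]); o=-c["R"].T@c["t"]
    return o+d*(z-o[2])/d[2]
def proj(c,X):
    p=c["R"]@np.asarray(X,float)+c["t"]; p=c["intrinsics"]@p; return p[:2]/p[2]
def tri(obs):
    A=np.zeros((3,3));b=np.zeros(3)
    for c,uv in obs:
        d=c["R"].T@np.linalg.inv(c["intrinsics"])@np.array([uv[0],uv[1],1.]);d/=np.linalg.norm(d);o=-c["R"].T@c["t"]
        P=np.eye(3)-d[:,None]*d;A+=P;b+=P@o
    return np.linalg.solve(A,b)
E
python3 - <<'E'
from h import *
a=cv2.imread("pics/top0.png")[155:225,275:395]; cv2.imwrite("pics/top0c.png",cv2.resize(a,None,fx=6,fy=6,interpolation=cv2.INTER_CUBIC))
a=cv2.imread("pics/scene0.png")[170:235,280:360]; cv2.imwrite("pics/scene0c.png",cv2.resize(a,None,fx=8,fy=8,interpolation=cv2.INTER_CUBIC))
t=viewer.calibration("top"); 
for n,uv,z in [("timer",(311,188),.06),("jar",(247,230),.09),("box",(370,173),.056),("purple",(237,173),.06)]: print(n,onz(t,uv,z).round(3))
E
```

```text
timer [ 0.55  -0.063  0.06 ]
jar [0.439 0.103 0.09 ]
box [ 0.588 -0.223  0.056]
purple [0.598 0.136 0.06 ]
```

View pics/top0c.png

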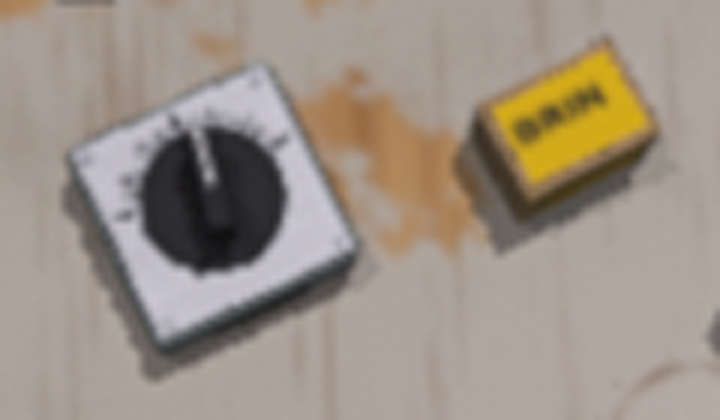

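View pics/scene0c.png

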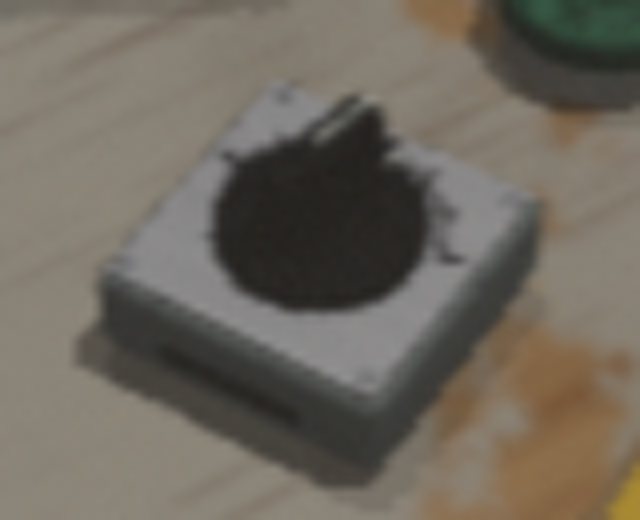

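```bash
python3 - <<'E'
from h import *
t=viewer.calibration("top"); s=viewer.calibration("scene"); 
T=lambda u,v:(275+(u+.5)/6-.5,155+(v+.5)/6-.5); S=lambda u,v:(280+(u+.5)/8-.5,170+(v+.5)/8-.5)
P=[onz(t,T(*p),.04) for p in [(70,158),(265,65),(355,245),(160,345)]]
print(np.round(P,3),np.mean(P,0)); print([np.linalg.norm(P[i]-P[i-1]).round(3) for i in range(4)])
Q=[onz(s,S(*p),.04) for p in [(100,275),(278,85),(540,205),(375,395)]]
print(np.round(Q,3),np.mean(Q,0))
d=P[1]-P[2]+P[0]-P[3]; print("case x yaw",np.degrees(np.arctan2(d[1],d[0])))
a=onz(t,T(193,125),.082);b=onz(t,T(213,180),.082);d=a-b;print("pointer",a,b,np.degrees(np.arctan2(d[1],d[0])))
print("tri corners",[tri([(t,T(*p)),(s,S(*q))]).round(4) for p,q in zip([(70,158),(265,65),(355,245),(160,345)],[(100,275),(278,85),(540,205),(375,395)])])
E
```

```text
[[ 0.577  0.005  0.04 ]
 [ 0.618 -0.086  0.04 ]
 [ 0.532 -0.124  0.04 ]
 [ 0.489 -0.035  0.04 ]] [ 0.55400761 -0.05976365  0.04      ]
[np.float64(0.096), np.float64(0.099), np.float64(0.094), np.float64(0.099)]
[[ 0.492 -0.037  0.04 ]
 [ 0.582  0.002  0.04 ]
 [ 0.621 -0.088  0.04 ]
 [ 0.536 -0.122  0.04 ]] [ 0.5578925  -0.06128259  0.04      ]
case x yaw 24.125259742137366
pointer [ 0.57993707 -0.05271071  0.082     ] [ 0.55484404 -0.06089091  0.082     ] 18.05569894893416
tri corners [array([ 0.5566,  0.0164, -0.0286]), array([ 0.5642, -0.0773,  0.1318]), array([ 0.5452, -0.1345,  0.1184]), array([ 0.5405, -0.0473, -0.0532])]
```

Call:
drive_tool --pt "-0.032 -0.034 0" --pt "-0.065 -0.068 0" --pt "-0.097 -0.102 0" --pt "-0.13 -0.137 0" --pt "-0.162 -0.172 0" --pt "-0.195 -0.206 0" --pt "-0.227 -0.24 0" --pt "-0.26 -0.274 0" --twist '[-0.08,-0.16,-0.24,-0.32,-0.4,-0.48,-0.56,-0.64]' --claw '[0,0,0,0,0,0,0,0]'

```text
clock: 0.95
ee_pos: [0.359, 0.2462, 0.2307]
eef_rot: [-179.9, -0.1, -161.9]
ft_force: [0.8, 0.1, -0.7]
finger_gap: 1.0
```

Call:
drive_tool --pt "-0.005 -0.045 0" --pt "-0.01 -0.09 0" --pt "-0.015 -0.135 0" --pt "-0.02 -0.18 0" --pt "-0.025 -0.23 0.005" --pt "-0.03 -0.28 0.01" --pt "-0.035 -0.32 0.015" --pt "-0.039 -0.353 0.02" --twist '[0,0,0,0,0,0,0,0]' --claw '[0,0,0,0,0,0,0,0]'

```text
clock: 1.75
ee_pos: [0.5064, -0.0797, 0.2107]
eef_rot: [-179.9, -0.1, -162.0]
ft_force: [0.8, 0.7, -0.2]
finger_gap: 1.002
```

Call:
drive_tool --pt "0 0 0" --pt "0 0 0" --twist '[0,0]' --claw '[0,0]'

```text
clock: 1.95
ee_pos: [0.5059, -0.0801, 0.2101]
eef_rot: [-180.0, -0.1, -162.1]
ft_force: [-0.9, 0.1, 0.2]
finger_gap: 0.999
```

```bash
python3 - <<'E'
from h import *
import pickle
s=sensors.get_state(); print(s)
c=viewer.calibration("wrist"); im=viewer.capture("wrist")[:,:,::-1]; cv2.imwrite("pics/w1.png",im); pickle.dump(c,open("w1.pkl","wb"))
for z in(0.04,.082): print(proj(c,[.556,-.0605,z]))
E
```

```text
{'clock': 1.95, 'qpos': array([-16.18466911,   5.21551672, -17.02139213,  67.86539255,
        -0.08206451, -34.08418129]), 'joint_vel': array([ 1.86304786, -1.26017103, -0.81889929,  0.50188789,  0.32591832,
        0.01201276]), 'tau': array([-9.81385969e-01, -3.30173564e+01,  2.91407651e+01, -1.69884847e-01,
       -6.87334430e-02, -1.85270514e-02]), 'ee_pos': array([ 0.50593339, -0.08011301,  0.21011123]), 'eef_rot': array([-1.79989364e+02, -1.30717341e-01, -1.62100427e+02]), 'ft_force': array([-0.89323356,  0.05581445,  0.22296492]), 'torque': array([ 0.03933477, -0.00916202,  0.02986987]), 'finger_gap': 0.9987334426572915}
[320.73680339 227.28650756]
[321.25770668 245.50778622]
```

View pics/w1.png

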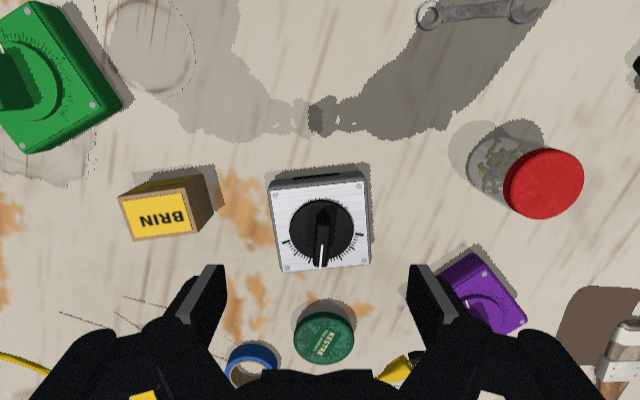

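The wrist view shows the grey timer at (320,227), close to where I predicted it. The box is at (160,215) and the jar at (545,180). I'll zoom in on the timer.

```bash
python3 - <<'E'
import cv2
a=cv2.imread("pics/w1.png")[165:285,255:385]; cv2.imwrite("pics/w1c.png",cv2.resize(a,None,fx=5,fy=5,interpolation=cv2.INTER_CUBIC))
E
```

```text
(no output)
```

View pics/w1c.png

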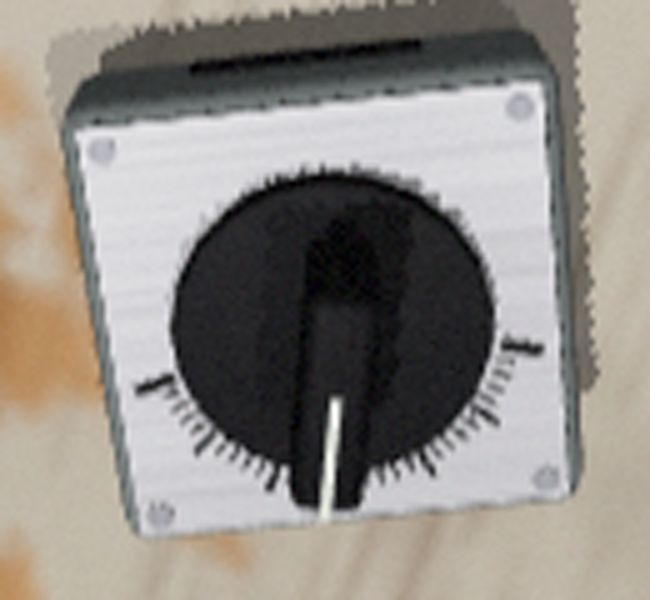

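```bash
python3 - <<'E'
from h import *
import pickle
c=pickle.load(open("w1.pkl","rb")); W=lambda u,v:(255+(u+.5)/5-.5,165+(v+.5)/5-.5)
P=np.array([onz(c,W(*p),.04) for p in [(72,129),(548,82),(578,497),(138,537)]])
print(P.round(4),P.mean(0).round(4),[np.linalg.norm(P[i]-P[i-1]).round(3) for i in range(4)])
dirs=P[2]-P[1]+P[3]-P[0]; print("case yaw",np.degrees(np.arctan2(dirs[1],dirs[0])))
d=np.array([onz(c,W(*p),.048) for p in [(173,325),(495,320),(333,172),(333,478)]]); print("disc",d.round(4),d[:2].mean(0),d[2:].mean(0))
z0=onz(c,W(522,346),.04);z30=onz(c,W(153,384),.04)
ctr=P.mean(0)
for q in (z0,z30): e=q-ctr;print("mark",np.degrees(np.arctan2(e[1],e[0])),np.hypot(*e[:2]))
a=onz(c,W(325,520),.082);b=onz(c,W(336,398),.082);e=a-b;print("ptr",a,b,np.degrees(np.arctan2(e[1],e[0])))
# height check with top view
t=viewer.calibration("top");T=lambda u,v:(275+(u+.5)/6-.5,155+(v+.5)/6-.5)
for p,q in [((325,520),(193,125)),((138,537),(70,158)),((578,497),(70,158)),((548,82),(160,345)),((72,129),(355,245)),((138,537),(265,65))]: print(p,tri([(c,W(*p)),(t,T(*q))]).round(4))
jar=onz(c,(544,183),.09);box=onz(c,(160,213),.056);print(jar,box)
E
```

```text
[[ 0.5333 -0.1236  0.04  ]
 [ 0.494  -0.0346  0.04  ]
 [ 0.5812  0.0055  0.04  ]
 [ 0.6211 -0.0845  0.04  ]] [ 0.5574 -0.0593  0.04  ] [np.float64(0.096), np.float64(0.097), np.float64(0.096), np.float64(0.098)]
case yaw 24.355428059823414
disc [[ 0.5652 -0.092   0.048 ]
 [ 0.5435 -0.0288  0.048 ]
 [ 0.5231 -0.0709  0.048 ]
 [ 0.5892 -0.0492  0.048 ]] [ 0.55439718 -0.06042343  0.048     ] [ 0.55612111 -0.06005133  0.048     ]
mark 99.64748402601072 0.04072033748508484
mark -51.10642537137868 0.041775250246411724
ptr [ 0.58003153 -0.05426678  0.082     ] [ 0.55454693 -0.06044331  0.082     ] 13.623690274871613
(325, 520) [ 0.5808 -0.0533  0.08  ]
(138, 537) [ 0.5466 -0.0488  0.1622]
(578, 497) [0.5756 0.0032 0.0489]
(548, 82) [ 0.4904 -0.0354  0.0457]
(72, 129) [ 0.5311 -0.1234  0.0464]
(138, 537) [ 0.6153 -0.0853  0.0493]
[0.43749364 0.09975484 0.09      ] [ 0.58387793 -0.21957652  0.056     ]
```

Call:
drive_tool --pt "-0.027 0.002 0" --pt "-0.053 0.004 0" --pt "-0.053 0.004 0.03" --pt "-0.053 0.004 0.06" --pt "-0.053 0.004 0.09" --pt "-0.053 0.004 0.11" --pt "-0.053 0.004 0.12" --pt "-0.053 0.004 0.12" --twist '[0.03,0.07,0.07,0.07,0.07,0.07,0.07,0.07]' --claw '[0,0,0,0,0,0,0,0]'

```text
clock: 2.8
ee_pos: [0.5529, -0.0577, 0.0891]
eef_rot: [179.9, -0.3, -165.9]
ft_force: [-0.3, -0.9, -0.1]
finger_gap: 1.003
```

```bash
python3 - <<'E'
from h import *
import pickle
s=sensors.get_state(); print(s["ee_pos"],s["eef_rot"],s["ft_force"])
c=viewer.calibration("wrist"); im=viewer.capture("wrist")[:,:,::-1]; cv2.imwrite("pics/w2.png",im); pickle.dump(c,open("w2.pkl","wb"))
for X in([.5555,-.06,.082],[.58,-.054,.082],s["ee_pos"]): print(proj(c,X))
E
```

```text
[ 0.55291968 -0.05774003  0.08905122] [ 179.92685337   -0.28122978 -165.93460437] [-0.27617606 -0.87053691 -0.13532135]
[313.37070262 263.00059849]
[313.23209297 303.12072429]
[318.81125708 266.71151369]
```

View pics/w2.png

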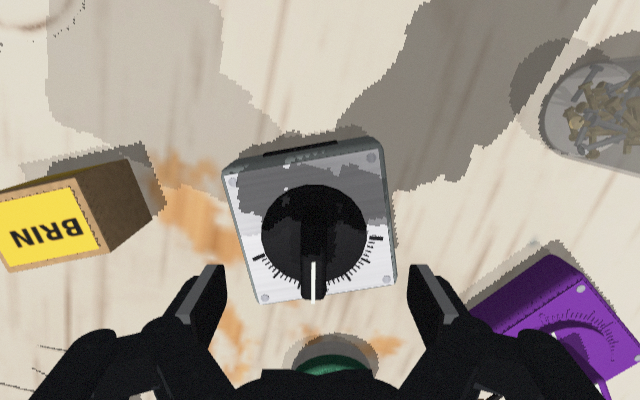

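The bar's white line runs straight down column 313, from row 262 to row 302. That makes it parallel to the tool x axis, and it needs about a 3 mm sideways correction. I'll descend and close.

Call:
drive_tool --pt "-0.002 -0.003 0.01" --pt "-0.002 -0.003 0.022" --pt "-0.002 -0.003 0.034" --pt "-0.002 -0.003 0.036" --pt "-0.002 -0.003 0.036" --twist '[0,0,0,0,0]' --claw '[0,0,0,0,0]' --squeeze 30

```text
clock: 3.35
ee_pos: [0.5559, -0.0606, 0.0533]
eef_rot: [179.9, -0.3, -166.0]
ft_force: [-0.5, -0.1, -0.6]
finger_gap: 1.001
```

Call:
drive_tool --pt "0 0 0" --pt "0 0 0" --pt "0 0 0" --pt "0 0 0" --pt "0 0 0" --pt "0 0 0" --twist '[0,0,0,0,0,0]' --claw '[130,160,180,190,190,190]'

```text
clock: 3.95
ee_pos: [0.556, -0.0606, 0.0535]
eef_rot: [180.0, -0.2, -166.0]
ft_force: [0.1, -0.9, -0.2]
finger_gap: 0.256
```

```bash
python3 - <<'E'
from h import *
import pickle
s=sensors.get_state(); print(s["ee_pos"],s["eef_rot"],s["ft_force"],s["torque"],s["finger_gap"])
im=viewer.capture("wrist")[:,:,::-1]; cv2.imwrite("pics/w3.png",im)
E
```

```text
[ 0.55598737 -0.06061859  0.05350403] [ 179.95068362   -0.2403395  -165.9677619 ] [ 0.11581676 -0.87021334 -0.16814061] [0.00062201 0.01292698 0.0166137 ] 0.2561624092181948
```

View pics/w3.png

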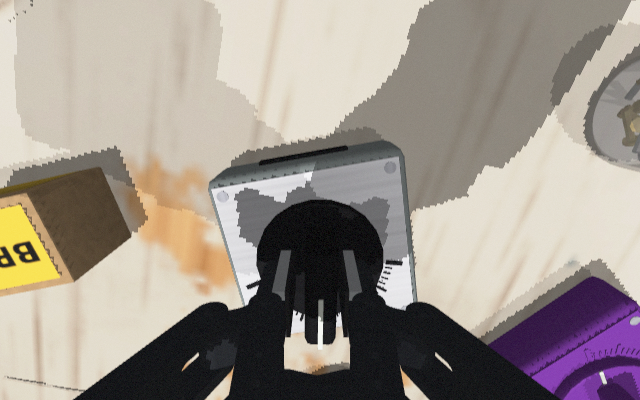

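The fingers stand symmetrically either side of the bar, with its white line at column 320. I'll close fully and gently, then firm up the grip.

Call:
drive_tool --pt "0 0 0" --pt "0 0 0" --pt "0 0 0" --pt "0 0 0" --pt "0 0 0" --twist '[0,0,0,0,0]' --claw '[205,220,255,255,255]' --squeeze 30

```text
clock: 4.5
ee_pos: [0.5557, -0.0603, 0.0534]
eef_rot: [179.9, -0.3, -166.0]
ft_force: [-0.3, 1.6, -0.7]
finger_gap: 0.164
```

Call:
drive_tool --pt "0 0 0" --pt "0 0 0" --pt "0 0 0" --twist '[0,0,0]' --claw '[255,255,255]' --squeeze 90

```text
clock: 4.8
ee_pos: [0.5557, -0.0603, 0.0535]
eef_rot: [179.9, -0.3, -166.0]
ft_force: [-0.2, 1.2, 2.5]
finger_gap: 0.147
```

Call:
drive_tool --pt "0 0 0.0005" --pt "0 0 0.001" --pt "0 0 0.001" --twist '[0,0,0]' --claw '[255,255,255]'

```text
clock: 5.1
ee_pos: [0.5558, -0.0602, 0.0533]
eef_rot: [179.9, -0.2, -165.9]
ft_force: [-3.0, 2.1, 7.0]
finger_gap: 0.143
```

Call:
drive_tool --pt "0 0 0.0012" --pt "0 0 0.0018" --pt "0 0 0.0018" --twist '[0,0,0]' --claw '[255,255,255]'

```text
clock: 5.4
ee_pos: [0.5558, -0.0602, 0.0533]
eef_rot: [179.9, -0.2, -165.9]
ft_force: [-5.5, 2.7, 11.7]
finger_gap: 0.148
```

Call:
drive_tool --pt "0.0005 0 0.0023" --pt "0.0005 0 0.0025" --pt "0.0005 0 0.0025" --twist '[0,0,0]' --claw '[255,255,255]'

```text
clock: 5.7
ee_pos: [0.5558, -0.0601, 0.0532]
eef_rot: [179.9, -0.2, -165.9]
ft_force: [-5.9, 3.2, 16.7]
finger_gap: 0.144
```

Call:
drive_tool --pt "0.0005 0 0.0025" --pt "0.0005 0 0.0025" --pt "0.0005 0 0.0025" --pt "0.0005 0 0.0025" --twist '[0.04,0.08,0.12,0.16]' --claw '[255,255,255,255]'

```text
clock: 6.1
ee_pos: [0.5557, -0.0599, 0.0532]
eef_rot: [179.9, -0.1, -175.1]
ft_force: [-6.5, 4.1, 16.3]
finger_gap: 0.15
```

```bash
python3 - <<'E'
from h import *
s=sensors.get_state(); print(s["ee_pos"],s["eef_rot"],s["ft_force"],s["torque"],s["finger_gap"])
im=viewer.capture("top")[:,:,::-1]; cv2.imwrite("pics/t4.png",im)
im=im[155:225,275:395]; b=cv2.imread("pics/top0.png")[155:225,275:395]
cv2.imwrite("pics/t4c.png",np.vstack([cv2.resize(x,None,fx=4,fy=4,interpolation=cv2.INTER_CUBIC) for x in(b,im)]))
E
```

```text
[ 0.55565447 -0.05989705  0.05319469] [ 1.79924077e+02 -1.38306520e-01 -1.75115982e+02] [-6.5379924   4.09779933 16.2934262 ] [0.74167674 1.26127214 0.30296669] 0.15032500212269048
```

View pics/t4c.png

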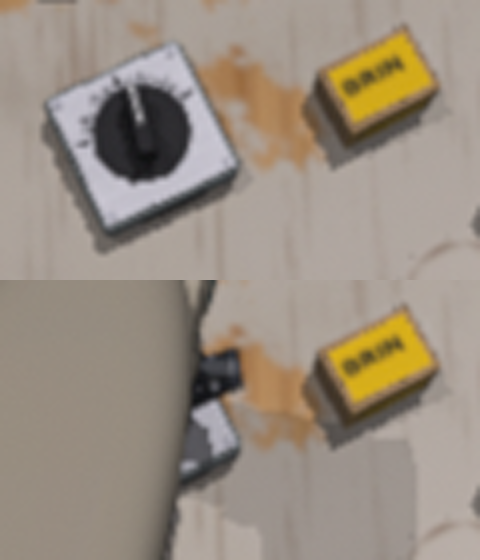

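The case corner hasn't moved and the moment about z reads 0.30 N m, so the dial is turning under the case. I'll carry on.

Call:
drive_tool --pt "0.001 0.0004 0.0025" --pt "0.001 0.0004 0.0025" --pt "0.001 0.0004 0.0025" --pt "0.001 0.0004 0.0025" --pt "0.001 0.0004 0.0025" --pt "0.001 0.0004 0.0025" --twist '[0.07,0.14,0.21,0.28,0.35,0.4]' --claw '[255,255,255,255,255,255]'

```text
clock: 6.75
ee_pos: [0.5557, -0.0592, 0.0532]
eef_rot: [179.9, -0.0, 161.8]
ft_force: [-3.6, 5.6, 15.1]
finger_gap: 0.146
```

```bash
python3 - <<'E'
from h import *
s=sensors.get_state(); print(s["ee_pos"],s["eef_rot"],s["ft_force"],s["torque"],s["finger_gap"])
c=viewer.calibration("wrist")
im=viewer.capture("wrist")[:,:,::-1].copy()
# predicted case corners
yaw=np.radians(24.3);R=np.array([[np.cos(yaw),-np.sin(yaw)],[np.sin(yaw),np.cos(yaw)]])
pts=[proj(c,[*(np.array([.556,-.060])+R@np.array(q)),.04]) for q in [(.05,.05),(-.05,.05),(-.05,-.05),(.05,-.05)]]
cv2.polylines(im,[np.array(pts).round().astype(int)],True,(0,0,255),1)
cv2.imwrite("pics/w5.png",im)
E
```

```text
[ 0.55568769 -0.05915857  0.05322868] [ 1.79907476e+02 -4.72243991e-02  1.61841823e+02] [-3.63939782  5.61789133 15.10039681] [0.8008787  1.02926137 0.29021214] 0.1456860244413094
```

View pics/w5.png

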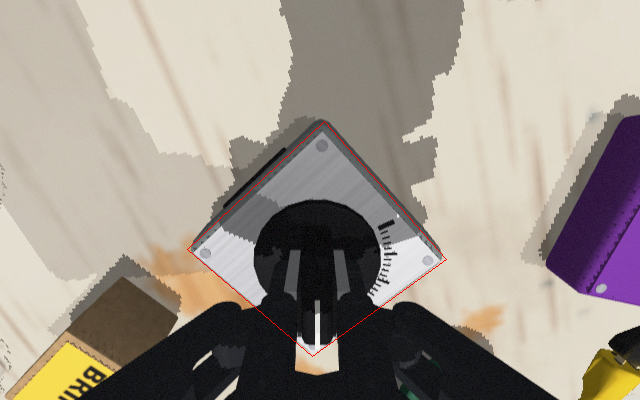

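The predicted case outline still lies on the case, so it hasn't turned. The dial is at about 23.5 minutes, and I'll continue clockwise.

Call:
drive_tool --pt "0.0005 0.0003 0.0026" --pt "0.0005 0.0003 0.0026" --pt "0.0005 0.0003 0.0026" --pt "0.0005 0.0003 0.0026" --pt "0.0005 0.0003 0.0026" --pt "0.0005 0.0003 0.0026" --twist '[0.07,0.14,0.21,0.28,0.35,0.4]' --claw '[255,255,255,255,255,255]'

```text
clock: 7.4
ee_pos: [0.5561, -0.0585, 0.0532]
eef_rot: [179.9, -0.0, 138.8]
ft_force: [-4.4, 3.9, 16.0]
finger_gap: 0.148
```

Call:
drive_tool --pt "0.0005 0.0003 0.0026" --pt "0.0005 0.0003 0.0026" --pt "0.0005 0.0003 0.0026" --pt "0.0005 0.0003 0.0026" --pt "0.0005 0.0003 0.0026" --pt "0.0005 0.0003 0.0026" --pt "0.0005 0.0003 0.0026" --twist '[0.07,0.14,0.21,0.28,0.35,0.4,0.4]' --claw '[255,255,255,255,255,255,255]'

```text
clock: 8.1
ee_pos: [0.5566, -0.0579, 0.0532]
eef_rot: [179.8, -0.0, 115.8]
ft_force: [-5.2, 3.1, 16.4]
finger_gap: 0.147
```

```bash
cat > chk.py <<'E'
from h import *
import sys
s=sensors.get_state(); print(s["ee_pos"],s["eef_rot"],s["ft_force"],s["torque"],s["finger_gap"],s["qpos"])
c=viewer.calibration("wrist")
im=viewer.capture("wrist")[:,:,::-1].copy()
yaw=np.radians(24.3);R=np.array([[np.cos(yaw),-np.sin(yaw)],[np.sin(yaw),np.cos(yaw)]])
pts=[proj(c,[*(np.array([.556,-.060])+R@np.array(q)),.04]) for q in [(.05,.05),(-.05,.05),(-.05,-.05),(.05,-.05)]]
cv2.polylines(im,[np.array(pts).round().astype(int)],True,(0,0,255),1)
cv2.imwrite(sys.argv[1],im)
E
python3 chk.py pics/w6.png
```

```text
[ 0.55664728 -0.05792789  0.05321624] [ 1.79809797e+02 -2.06465465e-02  1.15847390e+02] [-5.21186108  3.08719882 16.3884221 ] [ 0.62413144  1.2833403  -0.01170059] 0.1470690090116782 [-12.6296423   18.09916669 -21.92752352  49.83725386   0.13450765
  51.5231615 ]
```

View pics/w6.png

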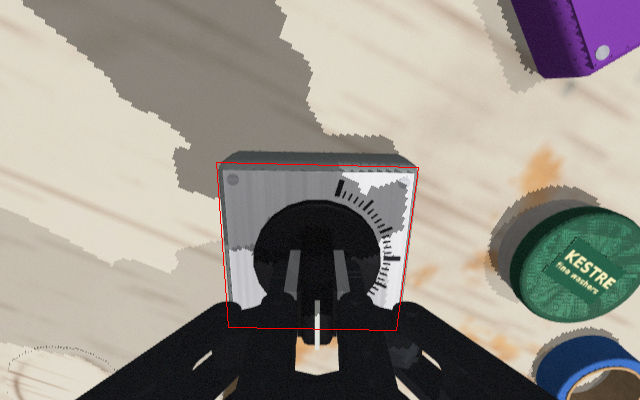

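Call:
drive_tool --pt "0.0006 0 0.0026" --pt "0.0006 0 0.0026" --pt "0.0006 0 0.0026" --pt "0.0006 0 0.0026" --twist '[0.04,0.07,0.07,0.07]' --claw '[255,255,255,255]'

```text
clock: 8.55
ee_pos: [0.5568, -0.0578, 0.0532]
eef_rot: [179.8, 0.0, 111.9]
ft_force: [-5.3, 2.7, 17.1]
finger_gap: 0.149
```

```bash
python3 chk.py pics/w7.png; python3 - <<'E'
import cv2
a=cv2.imread("pics/w7.png")[150:360,210:430]; cv2.imwrite("pics/w7c.png",cv2.resize(a,None,fx=2.8,fy=2.8,interpolation=cv2.INTER_CUBIC))
E
```

```text
[ 0.5567545  -0.05783826  0.05322215] [1.79800619e+02 4.97921011e-02 1.11862549e+02] [-5.26445937  2.70208568 17.06124974] [0.41540633 1.44977606 0.04161042] 0.14872261906739606 [-12.58532534  18.07670787 -21.95912079  49.77158841   0.07172049
  55.5521596 ]
```

View pics/w7c.png

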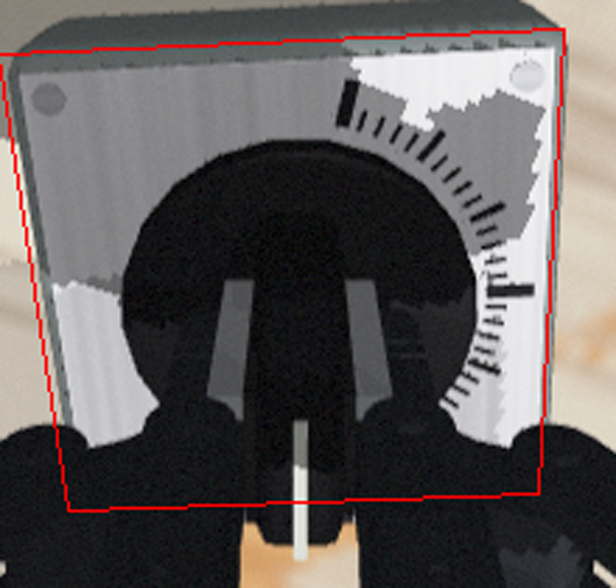

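```bash
python3 - <<'E'
from h import *
c=viewer.calibration("wrist"); W=lambda u,v:(210+(u+.5)/2.8-.5,150+(v+.5)/2.8-.5)
for n,p in [("0",(346,103)),("15",(512,291)),("10",(487,213)),("5",(433,147))]:
    print(n,onz(c,W(*p),.04).round(4))
m0=onz(c,W(346,103),.04);m15=onz(c,W(512,291),.04)
# circle centre from chord of 75deg r .0412
for ctr in ([.556,-.060],[.5568,-.0578],[.557,-.058]):
    for m in(m0,m15): e=m[:2]-ctr;print(ctr,np.degrees(np.arctan2(e[1],e[0])).round(1),np.hypot(*e).round(4))
a=onz(c,W(300,555),.082);b=onz(c,W(301,425),.082);e=a-b;print(a,b,np.degrees(np.arctan2(e[1],e[0])))
S=[onz(c,W(*p),.04) for p in[(47,99),(526,75)]];e=S[1]-S[0];print("screws",S,np.degrees(np.arctan2(e[1],e[0])))
E
```

```text
0 [ 0.5505 -0.0205  0.04  ]
15 [ 0.5954 -0.0437  0.04  ]
10 [ 0.5837 -0.0306  0.04  ]
5 [ 0.5687 -0.0223  0.04  ]
[0.556, -0.06] 97.9 0.0399
[0.556, -0.06] 22.5 0.0427
[0.5568, -0.0578] 99.5 0.0378
[0.5568, -0.0578] 20.1 0.0411
[0.557, -0.058] 99.8 0.038
[0.557, -0.058] 20.4 0.041
[ 0.5659784  -0.08160462  0.082     ] [ 0.5568988  -0.05865576  0.082     ] -68.41401598473193
screws [array([ 0.50026526, -0.03985532,  0.04      ]), array([ 0.57838123, -0.00370937,  0.04      ])] 24.83099839025692
```

The pointer is at about 33.6 minutes, the case yaw is still about 24.8°, and the case has shifted no more than about 2 mm. Now I'll turn back 92°.

Call:
drive_tool --pt "0 0 0.0025" --pt "0 0 0.0025" --pt "0 0 0.0025" --pt "0 0 0.0025" --pt "0 0 0.0025" --pt "0 0 0.0025" --twist '[-0.05,-0.12,-0.19,-0.26,-0.33,-0.4]' --claw '[255,255,255,255,255,255]'

```text
clock: 9.2
ee_pos: [0.5562, -0.0583, 0.0532]
eef_rot: [179.9, 0.1, 134.9]
ft_force: [-8.3, 1.9, 19.0]
finger_gap: 0.145
```

Call:
drive_tool --pt "0 0 0.0025" --pt "0 0 0.0025" --pt "0 0 0.0025" --pt "0 0 0.0025" --pt "0 0 0.0025" --pt "0 0 0.0025" --twist '[-0.07,-0.14,-0.21,-0.28,-0.35,-0.4]' --claw '[255,255,255,255,255,255]'

```text
clock: 9.8
ee_pos: [0.5558, -0.0589, 0.0532]
eef_rot: [-179.9, 0.1, 157.8]
ft_force: [-7.1, 0.6, 18.2]
finger_gap: 0.144
```

```bash
python3 chk.py pics/w8.png
```

```text
[ 0.55582924 -0.05889614  0.05320408] [-1.79917129e+02  1.39959211e-01  1.57847683e+02] [-7.05409941  0.55061312 18.23795245] [ 0.3241936   1.7412508  -0.35206211] 0.14425999091548006 [-12.62003504  18.05670499 -21.99050697  49.82848499  -0.10490437
   9.53226924]
```

View pics/w8.png

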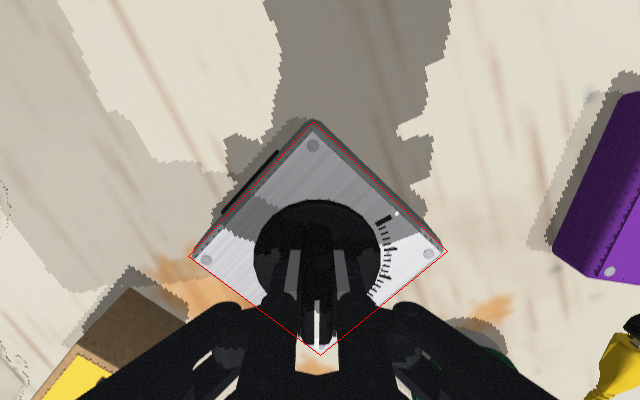

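The case is still on its outline. Turning back the remaining 46°.

Call:
drive_tool --pt "0 0 0.0023" --pt "0 0 0.0023" --pt "0 0 0.0023" --pt "0 0 0.0023" --pt "0 0 0.0023" --pt "0 0 0.0023" --twist '[-0.07,-0.14,-0.21,-0.28,-0.35,-0.4]' --claw '[255,255,255,255,255,255]'

```text
clock: 10.45
ee_pos: [0.5557, -0.0596, 0.0532]
eef_rot: [-179.8, 0.1, -179.1]
ft_force: [-7.0, 1.0, 16.3]
finger_gap: 0.146
```

Call:
drive_tool --pt "0 0 0.0023" --pt "0 0 0.0023" --pt "0 0 0.0023" --pt "0 0 0.0023" --pt "0 0 0.0023" --pt "0 0 0.0023" --pt "0 0 0.0023" --twist '[-0.07,-0.14,-0.21,-0.28,-0.35,-0.4,-0.41]' --claw '[255,255,255,255,255,255,255]'

```text
clock: 11.15
ee_pos: [0.5559, -0.0604, 0.0532]
eef_rot: [-179.7, -0.0, -155.6]
ft_force: [-5.6, 0.5, 15.5]
finger_gap: 0.147
```

```bash
python3 chk.py pics/w9.png; python3 - <<'E'
import cv2
a=cv2.imread("pics/w9.png")[150:360,210:430]; cv2.imwrite("pics/w9c.png",cv2.resize(a,None,fx=2.8,fy=2.8,interpolation=cv2.INTER_CUBIC))
E
```

```text
[ 0.55585105 -0.06037456  0.05322395] [-1.79660500e+02 -4.21527853e-02 -1.55621684e+02] [-5.64297915  0.51400645 15.49306676] [ 0.25727909  1.37212255 -0.36104741] 0.14723187813117486 [-12.66797526  18.05316833 -21.99327541  49.7826636   -0.29636589
 -37.04685805]
```

View pics/w9c.png

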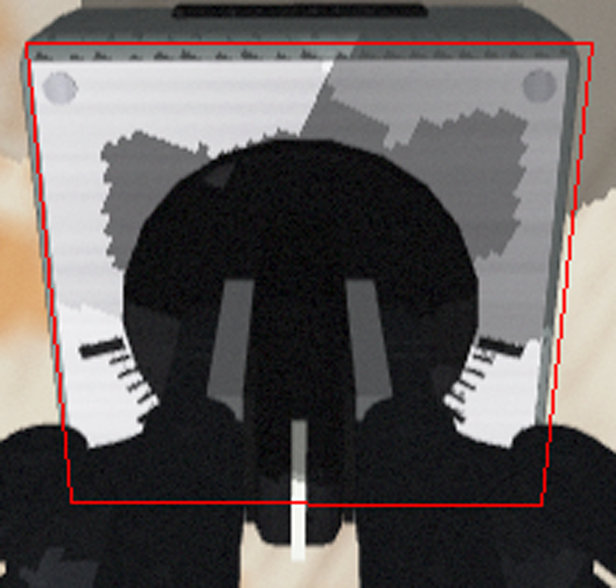

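The 0 and 30 marks are symmetric about the bar at (102,348) and (500,348) in the crop, so the dial is on 15. I'll take off the twist first, then the press, then open.

Call:
drive_tool --pt "0 0 0.0022" --pt "0 0 0.0022" --pt "0 0 0.0022" --twist '[0.003,0.006,0.006]' --claw '[255,255,255]'

```text
clock: 11.5
ee_pos: [0.5558, -0.0604, 0.0532]
eef_rot: [-179.6, -0.0, -156.0]
ft_force: [-5.5, 3.0, 16.1]
finger_gap: 0.147
```

Call:
drive_tool --pt "0 0 0.001" --pt "0 0 0.0" --pt "0 0 0.0" --twist '[0,0,0]' --claw '[255,255,255]'

```text
clock: 11.8
ee_pos: [0.5559, -0.0606, 0.0533]
eef_rot: [-179.6, -0.0, -156.0]
ft_force: [-0.5, 1.4, 4.4]
finger_gap: 0.149
```

```bash
python3 chk.py pics/w10.png
```

```text
[ 0.55588994 -0.06064971  0.05332241] [-1.79622761e+02 -4.92023648e-02 -1.55965678e+02] [-0.54922039  1.36836186  4.40997766] [ 0.31247859  0.34951801 -0.0533181 ] 0.14915522676309806 [-12.67619129  18.04515513 -21.99035299  49.77843016  -0.33183037
 -36.71121407]
```

Everything is relaxed, so I'll open gently. The tips swing back as they open.

Call:
drive_tool --pt "0 0 0" --pt "0 0 0" --pt "0 0 0" --pt "0 0 0" --pt "0 0 0" --pt "0 0 0" --pt "0 0 0" --pt "0 0 0" --twist '[0,0,0,0,0,0,0,0]' --claw '[200,180,150,120,80,40,0,0]' --squeeze 30

```text
clock: 12.65
ee_pos: [0.5559, -0.0607, 0.0533]
eef_rot: [-179.6, -0.1, -156.0]
ft_force: [-0.3, 1.4, 0.0]
finger_gap: 0.998
```

Call:
drive_tool --pt "0 0 -0.02" --pt "0 0 -0.05" --pt "0 0 -0.09" --pt "0 0 -0.13" --pt "0.05 0 -0.15" --pt "0.05 0 -0.15" --pt "0.05 0 -0.15" --twist '[0,0,0,0,0,0,0]' --claw '[0,0,0,0,0,0,0]'

```text
clock: 13.35
ee_pos: [0.5097, -0.0803, 0.2041]
eef_rot: [-179.6, 0.0, -156.0]
ft_force: [-1.2, 1.0, 0.5]
finger_gap: 1.003
```

```bash
python3 chk.py pics/w11.png; python3 - <<'E'
from h import *
import pickle
pickle.dump(viewer.calibration("wrist"),open("w11.pkl","wb"))
a=cv2.imread("pics/w11.png")[155:295,250:390]; cv2.imwrite("pics/w11c.png",cv2.resize(a,None,fx=4,fy=4,interpolation=cv2.INTER_CUBIC))
E
```

```text
[ 0.50969325 -0.0803487   0.20408751] [-1.79567111e+02  3.26039926e-02 -1.56031031e+02] [-1.16187877  1.00124569  0.4922896 ] [ 0.01100583 -0.01683869  0.04044274] 1.0029072115149296 [-15.96251212   5.56456928 -17.3877743   66.74479377  -0.31101622
 -39.93218001]
```

View pics/w11.png

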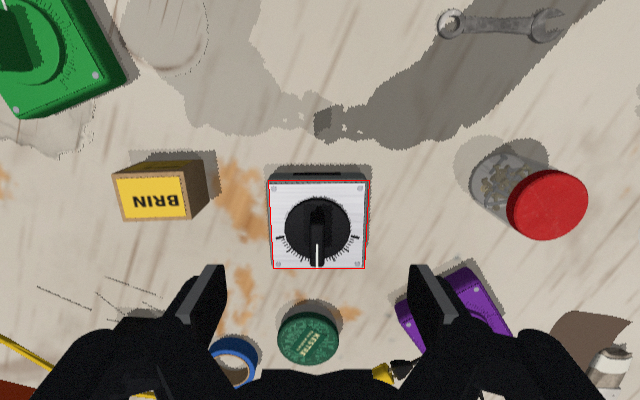

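View pics/w11c.png

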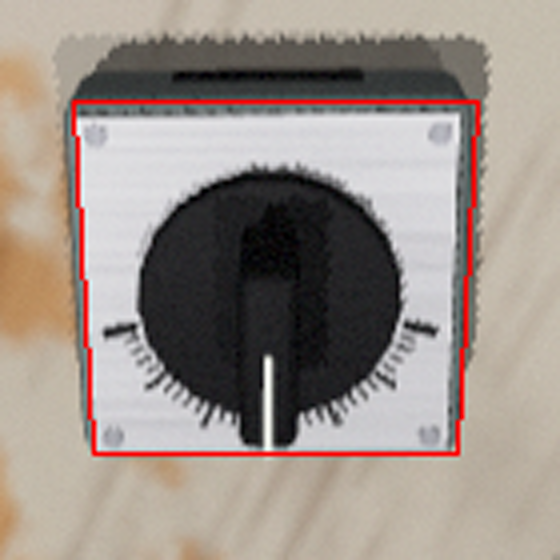

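```bash
python3 - <<'E'
from h import *
import pickle
c=pickle.load(open("w11.pkl","rb")); W=lambda u,v:(250+(u+.5)/4-.5,155+(v+.5)/4-.5)
def ang(p,q,z):
    a=onz(c,W(*p),z);b=onz(c,W(*q),z);e=b-a;return np.degrees(np.arctan2(e[1],e[0])).round(1)
print("ptr",ang((268,358),(268,457),.082),"case",ang((120,330),(422,328),.04)-90, ang((95,135),(440,134),.04)-90)
S=[onz(c,W(*p),.04) for p in[(95,135),(440,134),(429,434),(113,436)]]; print(np.mean(S,0).round(4))
from plant import job_done
s=sensors.get_state();print(s["clock"],np.abs(s["joint_vel"]).max()); print(job_done())
E
```

```text
ptr 24.1 case 24.700000000000003 24.400000000000006
[ 0.5572 -0.061   0.04  ]
13.4 1.676890031582924
the job is handed in; nothing more can be done
None
```

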